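# Clip the trolley wheel onto its axle

### The job

The trolley wheel on the stand is back on its axle and needs its retaining clip. Take the red-handled R-clip out of the wooden rack, feel its straight leg into the cross hole near the free end of the axle, and push it gently down until the bow springs over the axle and the clip sits fully home; then let go. Do not force it anywhere, the hole may not be quite where it looks, and leave the jar, bowl and oiler where they stand.

Things in the scene. Friction and masses are not known exactly. Their poses are not given: they have to be found in the camera images.
- clip_handle (a point): Centre of the red handle of the loose R-clip (65 g), which stands upright in the rack's slot. Handle 14 (x) by 26 (y) by 36 mm high (z). x is across the plane of the wires, y points from the straight leg to the bow, z up.
- clip: The R-clip; origin at the centre of the handle's underside, 18 mm below clip_handle. From here the straight leg (5 mm steel wire, round tip) runs 54 mm down -z. Beside it, on the +y side, hangs the sprung bow of 5 mm wire: centre line 14 mm from the leg at 8 to 13 mm below the origin (belly), 7.5 mm at 27 mm below (throat), 15 mm at 39 mm below (flared end).
- leg_tip (a point): Lower tip of the straight leg, on the handle's centre line, 72 mm below clip_handle.
- bow (a joint): Opening angle of the bow about its hinge under the handle (10.5 mm from the leg), rad: 0 closed, positive as it is forced away from the leg; spring 1.2 Nm/rad. About 0.1 to 0.2 while the throat rides over the axle, then it springs back to nearly 0. Pushing the throat over takes roughly 5 to 20 N along the leg, a shove past that means it is jammed or home.
- hole (a point): Nominal place of the axle's vertical cross hole, on the axle's centre line 90 mm above the bench. x runs along the axle to its free end. Hole right through, 6 mm along x by 7 mm across, mouth chamfered to 9 mm across the axle. The axle has stiff end play: the true hole is up to 11 mm from this point either way along x. It does not move sideways and does not slide under gentle forces.
- stand: Green steel stand fixed to the bench, origin on the bench under hole, base plate 160 by 100 mm. Axle: steel, 20 mm thick, its free end 26 mm past the true hole; washer face at x = -22 mm; rubber wheel 100 mm across at x = -30 to -58 mm. Clip home: wire plane square to the axle (either way round), handle's underside 10 (touching the axle) to 14 mm above its centre line.
- rack: Fixed light-wood clip rack, 68 mm by 90 mm, 68 mm high; origin at the centre of its underside. A slot 8 mm wide runs along its y; the clip hangs in it with the handle's underside resting on the rack's top, its leg and bow down in the slot.
- jar_mid (a point): Amber glass jar with a steel lid, 64 mm across and 75 mm high; the point is half-way up. Bystander, must not be disturbed.
- bowl_mid (a point): Blue plastic bowl, 90 mm across and 40 mm high; the point is half-way up. Bystander, must not be disturbed.
- oiler_mid (a point): Brass drop oiler, 60 mm across at its foot, with a thin spout up to 100 mm; the point is 30 mm above the bench. Bystander, must not be disturbed.
There are look-alikes about, which are no part of the job. There is more than one size of the clip; the job needs the larger. What is shaped like the rack but purple is not meant.

How it is judged:
On the way, in this order (a step that is already met when the one before it is completed fails the run):
1. the clip is lifted out of the rack (height (world z) of leg_tip above 0.075 m and distance of leg_tip from where it was at the start of the episode above 0.055 m), for 0.1 s.
2. the straight leg is started in the cross hole, with the bow not yet over the axle (z of leg_tip in the frame of hole between -0.025 and 0.001 m and y of leg_tip in the frame of hole between -0.005 and 0.005 m and x of leg_tip in the frame of hole between -0.015 and 0.015 m).
At the end, for the whole second after the job is handed in: The clip's leg is through the axle's cross hole (tip 37 to 48 mm below the axle's centre line, within 10 mm of it sideways and 15 mm of the nominal hole lengthwise), the bow has sprung closed again (under 0.07 rad), and the clip is released and at rest (z of leg_tip in the frame of hole between -0.048 and -0.037 m and y of leg_tip in the frame of hole between -0.01 and 0.01 m and x of leg_tip in the frame of hole between -0.015 and 0.015 m and value of joint bow below 0.07 rad and linear speed of clip below 0.02 m/s); the robot touches nothing.
It fails at once if the clip is pressed on the axle, wheel or stand with more than 40 N (contact force between clip and stand above 40 N).
It fails at once if the jar, bowl or oiler is shifted by more than 20 mm (distance of any of jar_mid, bowl_mid, oiler_mid from where it was at the start of the episode above 0.02 m).
It also fails if it takes over 64 s, if anything falls off the work surface, if the arm or the gripper's body presses on something with over 40 N, if the wrist force passes 120 N, or if a joint passes its speed limit or range.

### The arm

A 7-joint arm with a two-finger parallel gripper is mounted at the origin on the work surface. World frame = base frame: x ahead of the robot, y to its left, z up, the work surface at z = 0. Lengths are in m, angles in rad, forces in N, time in s.
With the tool pointing down it reaches from about 0.4 to 0.85 m from the base axis. Payload 10.4 kg.
Tool frame: the origin (TCP) lies between the finger pads; the fingertips stand 17 mm ahead of it and the grasp point (between the pads) lies 2 mm behind it; x points along the fingers, y is the direction in which the jaws open and shut, and the axes are right-handed (so a half turn about x gives the same grasp; the last joint's range is limited). The gripper opens to 87 mm and grips with 3 to 60 N. Pads are 19 mm wide; open, the fingers measure 117 mm over their backs; the gripper's body (75 mm by 190 mm) begins 51 mm behind the grasp point.
Start: joints at [1.312, 0.332, -0.065, 1.46, 0.022, 1.35, -0.088], TCP at [0.146, -0.608, 0.24] pointing down, gripper open.
Joint ranges: [-2.6, 2.6], [-0.5, 2.12], [-1.47, 1.34], [0.16, 2.42], [-1.27, 4.41], [0.06, 2.06], [-2.6, 2.6]. Speed limits (rad/s): [2.22, 2.22, 2.79, 2.79, 3.14, 3.14, 3.14].

### API

Orientations are given as a unit quaternion [x, y, z, w].
In Python, from bench import r, optics, close_job gives the robot as it stands.
- The arm moves only by the shell command python3 -m inch 'ROWS' [OPENING] [FORCE]. ROWS is JSON, a list of rows, each an object with "translation": the shift along the tool's x, y, z in cm, a list of three; "spin": the turn about the tool's x in degrees. In form: [{"translation": [tx, ty, tz], "spin": spin}, ...]. A call has 1 to 20 rows; each row shifts and turns the pose as measured when the row begins, along the tool's axes as they then stand; what a row does not reach is not made up. A row lasts 1/8 s, in which the tool goes at most 62.5 mm and 10.7 degrees, less where a joint would pass 70% of its speed; a pose out of reach is approached as far as the arm can. A call is refused whole if a number of a shift passes 6.25 or a number of a turn 10.7, either way. A call with a gripper value outside its range is refused whole. OPENING is the closure, from 0 (fully open) to 1 (shut), set as the call begins (- or left out, the last holds). The fingers move at their own pace and stop on an object; FORCE is the grip in N (left out, the last holds). Time passes only in rows, so rows that do not move let the fingers close. It gives the time, the measured TCP pose, the force and the opening at its end, in the units of the state.
- r.read_state(): the state, without advancing time (a new reading comes with each control period).
- optics.camera(name): name is "scene" or "top"; returns the picture (400x640x3 uint8, red, green, blue); there is no depth.
- optics.camera_model(name): a dict with "camera_matrix" (3x3 intrinsics, pixels), "world_from_camera" (4x4, takes a point from camera to world coordinates). Camera axes: x right, y down, z forward; pixel columns grow to the right and rows downward; lengths in m; the calibration is good to about 2 mm. A picture is of the moment at which its call begins. camera_model takes no time and is no camera call.
- close_job(): hands the job in, once; it reports no verdict.
The state is a dict: "time": time; "joint_positions": joint angles; "joint_vel": joint speeds; "joint_torque": joint torques, N m; "ee_pos": TCP position; "eef_rot": TCP orientation; "ft_force": force on the tool from outside, world axes, zero at the start; "torque": the same for the moment, N m; "width": finger opening in m.
Only numpy, scipy, OpenCV 4.12 (cv2) and the standard library are available. Lean on these libraries where they do the work, as an engineer would, in place of code of your own. Each camera call takes 0.05 s, during which the arm holds its last target.

## Working session

There is one attempt and no reset: what is moved stays moved. The work goes in short steps, Python scripts to look and compute and a shell command to move; the robot and the scene stay as the last step left them, time stands still between calls to the robot, and variables do not carry over. Pictures are saved under pics/ and viewed, and the job is handed in when it is done.

```bash
ls; mkdir -p pics
python3 - <<'E'
from bench import r, optics
import cv2, numpy as np
print(r.read_state())
for n in ("scene","top"):
    im=optics.camera(n); cv2.imwrite(f"pics/{n}0.png",im[:,:,::-1])
    m=optics.camera_model(n); print(n,np.round(m["camera_matrix"],2).tolist(),np.round(m["world_from_camera"],4).tolist())
E
```

```text
pics
{'time': 0.0, 'joint_positions': array([ 1.31240752,  0.33286439, -0.06464741,  1.46092178,  0.02159177,
        1.34988812, -0.08848457]), 'joint_vel': array([ 6.60681353e-04,  1.06503346e-03,  4.14607494e-05, -1.87215042e-03,
       -2.08174185e-04, -6.43493635e-04,  1.48586945e-03]), 'joint_torque': array([-4.06563968e-04, -6.23252392e+01,  2.43330665e-02, -3.89896524e+01,
       -6.13441039e-02,  3.98346945e-02,  1.37747220e-04]), 'ee_pos': array([ 0.14589252, -0.60737317,  0.23876779]), 'eef_rot': array([-0.7021158 , -0.08364875,  0.70228196, -0.08268222]), 'ft_force': array([ 0.42996501, -0.46753526,  0.43590616]), 'torque': array([-0.06301269, -0.03953501, -0.00747538]), 'width': 0.08681762782441635}
scene [[520.96, 0.0, 320.01], [0.0, 520.96, 201.23], [0.0, 0.0, 1.0]] [[0.3771, 0.7952, -0.4748, 1.0526], [0.9262, -0.3254, 0.1905, -0.1581], [-0.003, -0.5116, -0.8592, 0.8853], [0.0, 0.0, 0.0, 1.0]]
top [[374.7, 0.0, 316.17], [0.0, 374.7, 200.06], [0.0, 0.0, 1.0]] [[-0.017, -0.9899, 0.1407, 0.5051], [-0.9994, 0.021, 0.0274, 0.0021], [-0.0301, -0.1401, -0.9897, 0.8435], [0.0, 0.0, 0.0, 1.0]]
```

View pics/scene0.png

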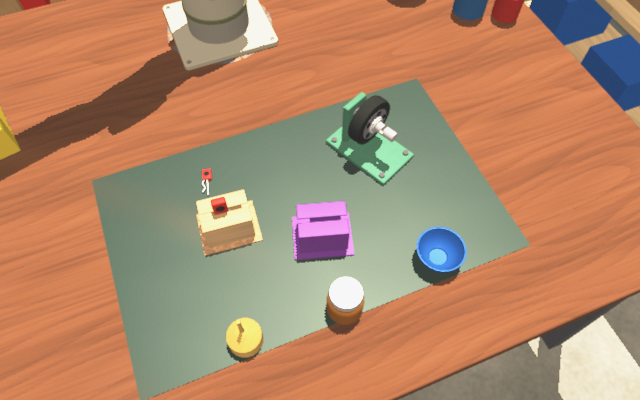

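View pics/top0.png

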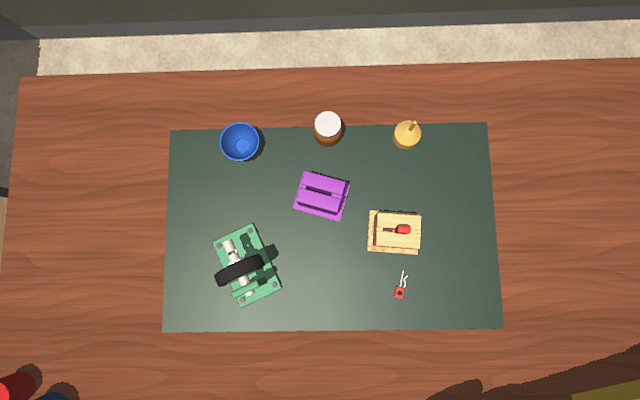

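The red-handled clip is in the wooden rack at scene (219,205), top (403,229). Things it could be taken for:
- The small loose clip lying on the bench at scene (207,175), top (400,290). It's the smaller size, so not this one.
- The purple rack at scene (323,230), top (321,195). It's the wrong colour and holds no clip.

I'll check the choice in a crop.

```bash
cat > h.py <<'E'
import numpy as np, cv2
from bench import r, optics
M={n:optics.camera_model(n) for n in("scene","top")}
def ray(n,u,v):
    K=np.array(M[n]["camera_matrix"]);T=np.array(M[n]["world_from_camera"])
    d=T[:3,:3]@np.linalg.solve(K,[u,v,1]); return T[:3,3],d
def atz(n,u,v,z):
    o,d=ray(n,u,v); return o+d*(z-o[2])/d[2]
def proj(n,p):
    K=np.array(M[n]["camera_matrix"]);T=np.linalg.inv(np.array(M[n]["world_from_camera"]))
    q=K@(T[:3,:3]@np.array(p)+T[:3,3]); return q[:2]/q[2]
def tri(a,b):
    o1,d1=ray("scene",*a);o2,d2=ray("top",*b)
    A=np.stack([d1,-d2],1);t=np.linalg.lstsq(A,o2-o1,rcond=None)[0]
    p,q=o1+d1*t[0],o2+d2*t[1];return (p+q)/2,np.linalg.norm(p-q)
def crop(im,x0,y0,x1,y1,s,name):
    c=cv2.resize(im[y0:y1,x0:x1],None,fx=s,fy=s,interpolation=cv2.INTER_CUBIC);cv2.imwrite(name,c)
E
python3 - <<'E'
from h import *
s=cv2.imread("pics/scene0.png");t=cv2.imread("pics/top0.png")
a=cv2.resize(s[160:260,185:275],(540,600),interpolation=cv2.INTER_CUBIC)
cv2.imwrite("pics/c_rack_s.png",a)
crop(t,355,200,435,310,5,"pics/c_rack_t.png")
crop(s,310,80,430,190,5,"pics/c_st_s.png")
crop(t,195,210,305,320,5,"pics/c_st_t.png")
E
```

```text
(no output)
```

View pics/c_rack_s.png

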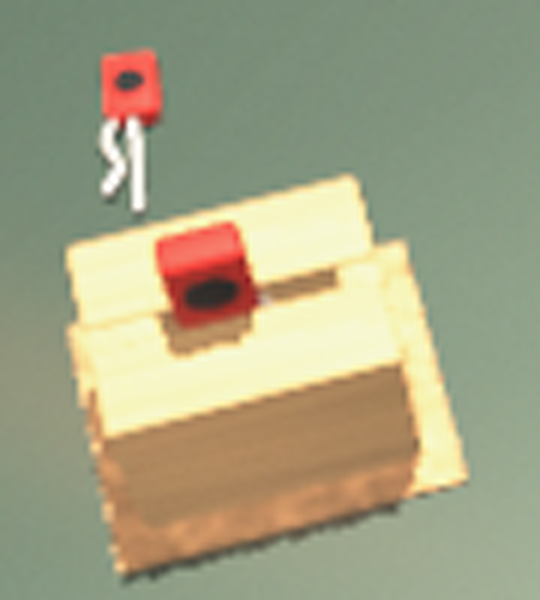

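View pics/c_rack_t.png

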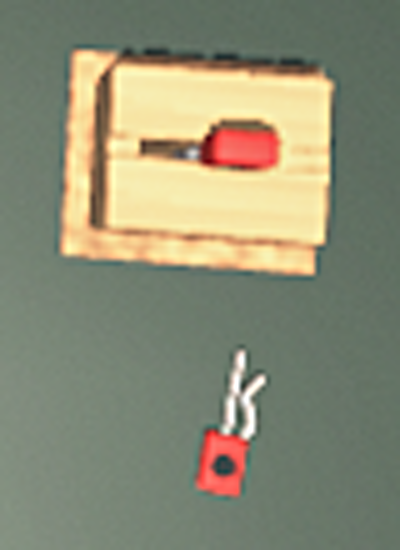

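View pics/c_st_s.png

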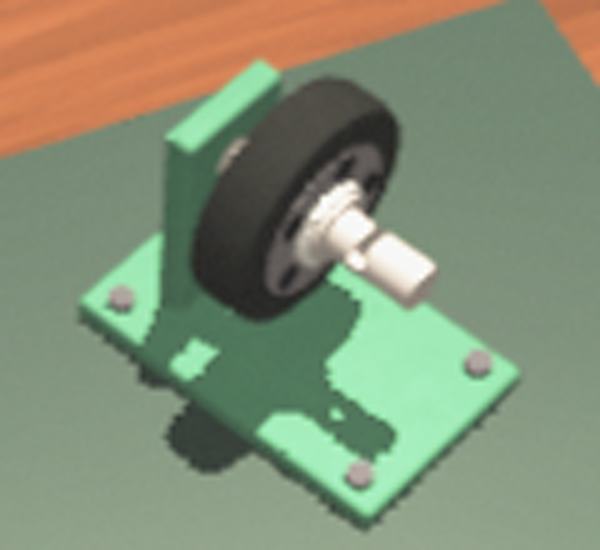

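View pics/c_st_t.png

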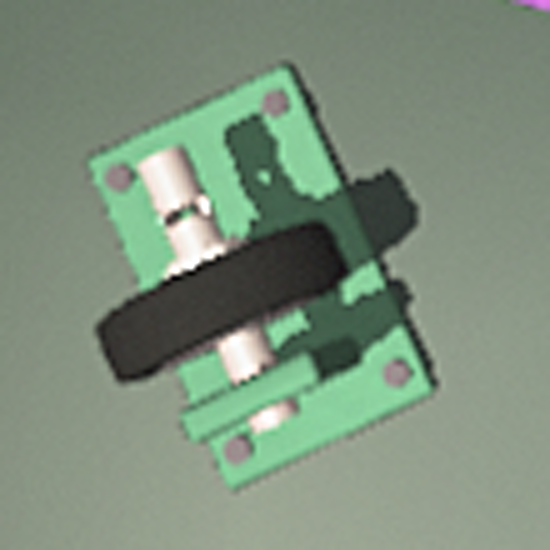

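The crops confirm it: the large clip stands in the wooden rack, handle at scene (219,208), top (403,229), with its bow to the left in the top view. The small one lies flat at top (400,292). The axle notch is near scene (384,128), top (231.5,252.5). Next I'll measure.

Run:
```python
from h import *
np.set_printoptions(precision=4,suppress=True)
S=lambda x,y:(310+x/5-.4,80+y/5-.4)
T=lambda x,y:(195+x/5-.4,210+y/5-.4)
print("plate top"); 
for c in [(88,160),(287,65),(435,385),(232,488)]: print(atz("top",*T(*c),0.006))
print("plate scene")
for c in [(80,302),(520,375),(368,522)]: print(atz("scene",*S(*c),0.006))
print("axle top edges z=.09")
for c in [(140,164),(187,150),(150,203),(204,190),(182,216),(167,157),(245,362),(192,230),(270,415)]: print(c,atz("top",*T(*c),0.095))
print("hole tri",tri(S(372,240),T(182,216)))
print("hole scene",atz("scene",*S(372,240),0.1),"top",atz("top",*T(182,216),.1))
R=lambda x,y:(355+x/5-.4,200+y/5-.4); Q=lambda x,y:(185+x/6-.4,160+y/6-.4)
print("rack top corners top"); 
for c in [(112,65),(333,74),(323,243),(105,230)]: print(atz("top",*R(*c),.068))
print("rack scene")
for c in [(68,250),(355,178),(410,365),(105,438)]: print(atz("scene",*Q(*c),.068))
print("handle top"); 
for c in [(218,128),(280,132),(276,167),(212,165)]: print(atz("top",*R(*c),.104))
print("handle scene top face")
for c in [(158,243),(240,223),(250,266),(170,286)]: print(atz("scene",*Q(*c),.104))
```

```text
plate top
[0.535  0.2601 0.006 ]
[0.576  0.1707 0.006 ]
[0.4341 0.1044 0.006 ]
[0.3914 0.1935 0.006 ]
plate scene
[0.4318 0.1046 0.006 ]
[0.536  0.2589 0.006 ]
[0.5774 0.1692 0.006 ]
axle top edges z=.09
(140, 164) [0.5299 0.2117 0.095 ]
(187, 150) [0.5351 0.1928 0.095 ]
(150, 203) [0.5143 0.2074 0.095 ]
(204, 190) [0.5191 0.1857 0.095 ]
(182, 216) [0.509  0.1944 0.095 ]
(167, 157) [0.5325 0.2008 0.095 ]
(245, 362) [0.4516 0.1686 0.095 ]
(192, 230) [0.5034 0.1903 0.095 ]
(270, 415) [0.4311 0.1585 0.095 ]
hole tri (array([0.5089, 0.1944, 0.0939]), np.float64(0.0006727356128973866))
hole scene [0.5131 0.1913 0.1   ] top [0.509  0.1931 0.1   ]
rack top corners top
[ 0.5864 -0.102   0.068 ]
[ 0.5809 -0.1926  0.068 ]
[ 0.5118 -0.1847  0.068 ]
[ 0.5187 -0.0964  0.068 ]
rack scene
[ 0.5152 -0.1867  0.068 ]
[ 0.5236 -0.0978  0.068 ]
[ 0.5925 -0.1029  0.068 ]
[ 0.5818 -0.1936  0.068 ]
handle top
[ 0.557  -0.1376  0.104 ]
[ 0.5549 -0.1616  0.104 ]
[ 0.5413 -0.1594  0.104 ]
[ 0.5425 -0.1345  0.104 ]
handle scene top face
[ 0.5465 -0.1605  0.104 ]
[ 0.549  -0.1364  0.104 ]
[ 0.5641 -0.138   0.104 ]
[ 0.5618 -0.1613  0.104 ]
```

Run:
```python
from h import *
s=cv2.imread("pics/scene0.png");t=cv2.imread("pics/top0.png")
a=cv2.resize(s[105:150,360:405],(540,540),interpolation=cv2.INTER_NEAREST)
b=cv2.resize(t[230:275,210:255],(540,540),interpolation=cv2.INTER_NEAREST)
cv2.imwrite("pics/hs.png",cv2.resize(np.hstack([a,b]),(800,400)))
```

```text
(no output)
```

View pics/hs.png

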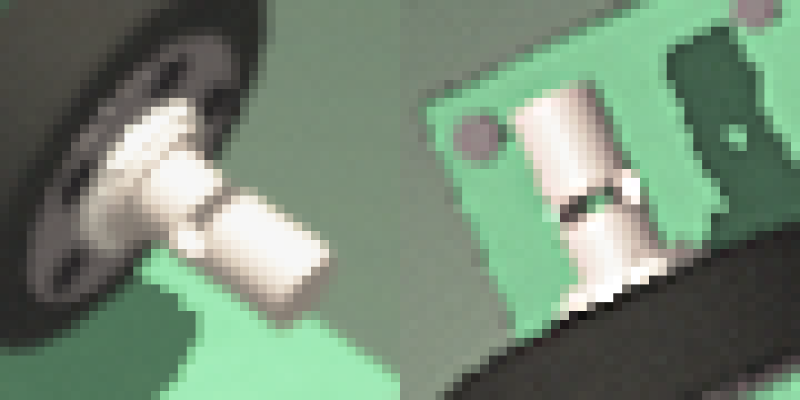

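```bash
cat >> h.py <<'E'
from scipy.spatial.transform import Rotation as R_
np.set_printoptions(precision=4,suppress=True)
def go(target,yaw=None):
    """cm in current tool axes to target; yaw = world angle (deg) for tool y (mod 180)"""
    st=r.read_state();R=R_.from_quat(st["eef_rot"]).as_matrix()
    d=np.array(target)-st["ee_pos"]
    print("t",round(st["time"],2),"pos",st["ee_pos"],"F",st["ft_force"],"w",round(st["width"],4))
    print("tool x",R[:,0],"y",R[:,1],"yaw_y",np.degrees(np.arctan2(R[1,1],R[0,1])))
    print("shift cm",R.T@d*100,"q7",st["joint_positions"][6])
    if yaw is not None:
        cur=np.degrees(np.arctan2(R[1,1],R[0,1])); e=(yaw-cur+90)%180-90
        print("spin about tool x (down => minus world):",-e)
E
python3 - <<'E'
from h import *
go([.5515,-.1485,.239],85.3)
E
```

```text
t 0.1 pos [ 0.146  -0.6074  0.2389] F [-0.2672  0.2927  1.3375] w 0.087
tool x [-0.0004  0.0012 -1.    ] y [ 0.2337 -0.9723 -0.0012] yaw_y -76.48586581614799
shift cm [  0.0259 -35.1409 -50.1544] q7 -0.0885102963820965
spin about tool x (down => minus world): 18.214134183852025
```

```bash
python3 -m inch '[{"translation":[0,-3.2,-4.5],"spin":0},{"translation":[0,-3.2,-4.5],"spin":0},{"translation":[0,-3.2,-4.5],"spin":0},{"translation":[0,-3.2,-4.5],"spin":0},{"translation":[0,-3.2,-4.5],"spin":0},{"translation":[0,-3.2,-4.5],"spin":0},{"translation":[0,-3.2,-4.5],"spin":0},{"translation":[0,-3.2,-4.5],"spin":0},{"translation":[0,-3.2,-4.5],"spin":0},{"translation":[0,-3.2,-4.5],"spin":0},{"translation":[0,-3.2,-4.5],"spin":0},{"translation":[0,0,0],"spin":9},{"translation":[0,0,0],"spin":9}]' 0
python3 - <<'E'
from h import *
go([.5515,-.1485,.15],85.3)
E
```

```text
time: 1.72
ee_pos: [0.555, -0.1331, 0.234]
eef_rot: [-0.704, 0.029, 0.709, 0.033]
ft_force: [-0.5, -0.6, 0.3]
width: 0.0868
t 1.73 pos [ 0.555  -0.1331  0.234 ] F [-0.4762 -0.6436  0.3364] w 0.0868
tool x [-0.0061  0.006  -1.    ] y [-0.0879 -0.9961 -0.0055] yaw_y -95.04306896415345
shift cm [8.3932 1.6141 0.1564] q7 -1.5903237843799873
spin about tool x (down => minus world): -0.34306896415341726
```

```bash
python3 -m inch '[{"translation":[4,0.8,0.1],"spin":0},{"translation":[3.9,0.8,0.1],"spin":0},{"translation":[0,0,0],"spin":0}]'
python3 - <<'E'
from h import *
go([.5515,-.1485,.090],85.3)
s=optics.camera("scene")[:,:,::-1];t=optics.camera("top")[:,:,::-1]
a=cv2.resize(s[110:260,150:300],(400,400),interpolation=cv2.INTER_CUBIC)
b=cv2.resize(t[180:280,350:450],(400,400),interpolation=cv2.INTER_CUBIC)
cv2.imwrite("pics/g1.png",np.hstack([a,b]))
st=r.read_state();print(proj("scene",st["ee_pos"]+[0,0,-.017]),proj("top",st["ee_pos"]))
E
```

```text
time: 2.1
ee_pos: [0.5511, -0.1478, 0.1528]
eef_rot: [-0.704, 0.029, 0.709, 0.034]
ft_force: [0.0, 0.1, 0.4]
width: 0.0869
t 2.1 pos [ 0.5511 -0.1478  0.1528] F [0.0353 0.1446 0.382 ] w 0.0869
tool x [-0.0066  0.0064 -1.    ] y [-0.0891 -0.996  -0.0058] yaw_y -95.11305279774844
shift cm [ 6.28    0.1026 -0.0937] q7 -1.587903373024311
spin about tool x (down => minus world): -0.41305279774843484
[215.8046 190.0445] [409.0238 224.9802]
```

View pics/g1.png

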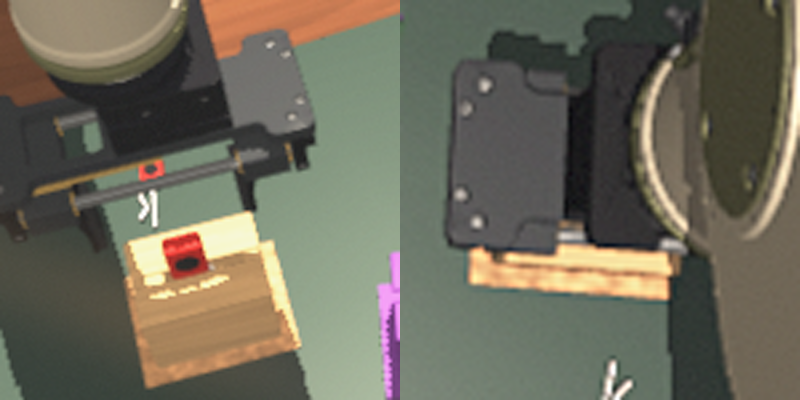

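Fingers straddle the handle: tips near scene (186,200) and (244,183), and their midpoint is within 2 px of the projection. I'll go down and grip.

```bash
python3 -m inch '[{"translation":[2.2,0.1,-0.1],"spin":0},{"translation":[2.1,0,0],"spin":0},{"translation":[1.5,0,0],"spin":0},{"translation":[0.4,0,0],"spin":0},{"translation":[0,0,0],"spin":0}]'
python3 - <<'E'
from h import *
go([.5515,-.1485,.090],85.3)
E
```

```text
time: 2.82
ee_pos: [0.5598, -0.1475, 0.1014]
eef_rot: [0.71, -0.03, -0.703, -0.032]
ft_force: [-0.8, -0.0, -0.4]
width: 0.087
t 2.83 pos [ 0.5598 -0.1475  0.1014] F [-0.8256 -0.0182 -0.3925] w 0.087
tool x [ 0.0109  0.0024 -0.9999] y [-0.0869 -0.9962 -0.0033] yaw_y -94.98288194013837
shift cm [1.1333 0.1714 0.8312] q7 -1.6138353350352022
spin about tool x (down => minus world): -0.2828819401383953
```

```bash
python3 -m inch '[{"translation":[0,0.1,0.8],"spin":0},{"translation":[0.3,0,0],"spin":0},{"translation":[0,0,0],"spin":0}]'
python3 - <<'E'
from h import *
go([.5515,-.1485,.090],85.3)
print(r.read_state()["joint_positions"])
E
```

```text
time: 3.2
ee_pos: [0.5519, -0.1481, 0.0998]
eef_rot: [0.711, -0.03, -0.702, -0.032]
ft_force: [0.8, 0.5, -0.2]
width: 0.087
t 3.2 pos [ 0.5519 -0.1481  0.0998] F [ 0.8182  0.5371 -0.2233] w 0.087
tool x [ 0.013   0.0016 -0.9999] y [-0.0871 -0.9962 -0.0027] yaw_y -94.99750437053532
shift cm [0.9798 0.0435 0.045 ] q7 -1.6083639739907478
spin about tool x (down => minus world): -0.2975043705353073
[ 0.5681  0.3653 -0.457   1.7563  0.179   1.0488 -1.6084]
```

```bash
python3 -m inch '[{"translation":[0.5,0,0],"spin":0},{"translation":[0.4,0,0],"spin":0},{"translation":[0.2,0,0],"spin":0},{"translation":[0,0,0],"spin":0}]'
python3 - <<'E'
from h import *
go([.5515,-.1485,.090],85.3)
E
```

```text
time: 3.7
ee_pos: [0.552, -0.148, 0.0878]
eef_rot: [0.711, -0.03, -0.702, -0.032]
ft_force: [0.2, -0.9, -0.3]
width: 0.0871
t 3.7 pos [ 0.552  -0.148   0.0878] F [ 0.183  -0.8615 -0.3082] w 0.0871
tool x [ 0.0127  0.0018 -0.9999] y [-0.087  -0.9962 -0.0028] yaw_y -94.99146197033427
shift cm [-0.2192  0.0498  0.0473] q7 -1.614320430912686
spin about tool x (down => minus world): -0.2914619703342396
```

```bash
python3 -m inch '[{"translation":[0,0,0],"spin":0},{"translation":[0,0,0],"spin":0},{"translation":[0,0,0],"spin":0},{"translation":[0,0,0],"spin":0},{"translation":[0,0,0],"spin":0},{"translation":[0,0,0],"spin":0},{"translation":[0,0,0],"spin":0},{"translation":[0,0,0],"spin":0}]' 1 40
python3 - <<'E'
from h import *
go([.5515,-.1485,.090],85.3)
E
```

```text
time: 4.7
ee_pos: [0.5523, -0.1481, 0.0882]
eef_rot: [0.711, -0.03, -0.702, -0.032]
ft_force: [-0.8, -0.6, 0.8]
width: 0.0256
t 4.7 pos [ 0.5523 -0.1481  0.0882] F [-0.7829 -0.565   0.8128] w 0.0256
tool x [ 0.0132  0.0016 -0.9999] y [-0.087  -0.9962 -0.0027] yaw_y -94.99325764926469
shift cm [-0.186   0.045   0.0705] q7 -1.614313188989625
spin about tool x (down => minus world): -0.29325764926466036
```

```bash
python3 -m inch '[{"translation":[-1,0,0],"spin":0},{"translation":[-2,0,0],"spin":0},{"translation":[-2,0,0],"spin":0},{"translation":[-2,0,0],"spin":0},{"translation":[-2,0,0],"spin":0},{"translation":[-2,0,0],"spin":0},{"translation":[-2,0,0],"spin":0},{"translation":[-1,0,0],"spin":0},{"translation":[0,0,0],"spin":0}]'
python3 - <<'E'
from h import *
go([.5515,-.1485,.23],85.3)
s=optics.camera("scene")[:,:,::-1];t=optics.camera("top")[:,:,::-1]
a=cv2.resize(s[80:230,150:300],(400,400),interpolation=cv2.INTER_CUBIC)
b=cv2.resize(t[180:280,350:450],(400,400),interpolation=cv2.INTER_CUBIC)
cv2.imwrite("pics/g2.png",np.hstack([a,b]))
E
```

```text
time: 5.82
ee_pos: [0.5503, -0.1478, 0.2371]
eef_rot: [0.712, -0.03, -0.701, -0.031]
ft_force: [0.0, -0.1, -0.2]
width: 0.0256
t 5.83 pos [ 0.5503 -0.1478  0.2371] F [ 0.0492 -0.0765 -0.2496] w 0.0256
tool x [ 0.0156  0.0012 -0.9999] y [-0.0862 -0.9963 -0.0025] yaw_y -94.94321478430821
shift cm [ 0.7123  0.0609 -0.1097] q7 -1.5556840812188601
spin about tool x (down => minus world): -0.24321478430817933
```

View pics/g2.png

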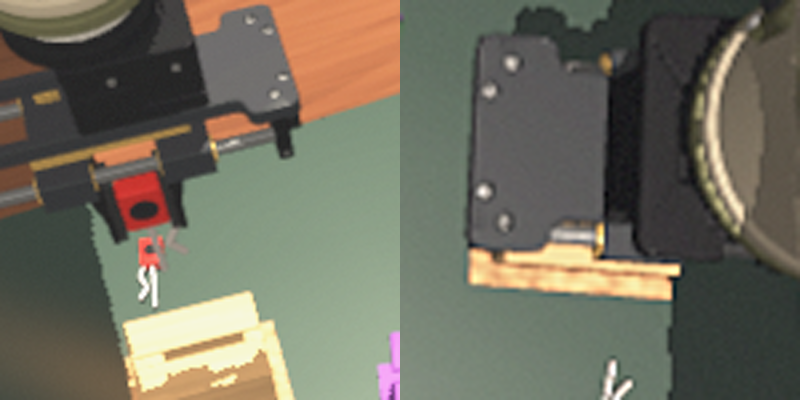

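```bash
python3 -m inch '[{"translation":[0,-2,0.4],"spin":0},{"translation":[0,-4,0.8],"spin":0},{"translation":[0,-4,0.8],"spin":0},{"translation":[0,-4,0.8],"spin":0},{"translation":[0,-4,0.8],"spin":0},{"translation":[0,-4,0.8],"spin":0},{"translation":[0,-4,0.9],"spin":0},{"translation":[0,-4,0.9],"spin":0},{"translation":[0,-3,0.7],"spin":0},{"translation":[0,0,0],"spin":-9},{"translation":[0,0,0],"spin":-9},{"translation":[0,0,0],"spin":-8},{"translation":[0,0,0],"spin":-4},{"translation":[0,0,0],"spin":0}]'
python3 - <<'E'
from h import *
go([.509,.194,.200],115)
E
```

```text
time: 7.68
ee_pos: [0.4926, 0.2155, 0.2276]
eef_rot: [-0.688, -0.166, 0.688, -0.163]
ft_force: [0.1, 0.3, -0.9]
width: 0.0257
t 7.67 pos [0.4926 0.2155 0.2276] F [ 0.1251  0.3201 -0.92  ] w 0.0257
tool x [-0.0014  0.0042 -1.    ] y [ 0.4532 -0.8914 -0.0044] yaw_y -63.05022892846049
shift cm [ 2.7452  2.6695 -0.4866] q7 -1.722138377168739
spin about tool x (down => minus world): 1.9497710715395442
```

```bash
python3 -m inch '[{"translation":[1.0,1.2,-0.2],"spin":2},{"translation":[1.0,1.0,-0.2],"spin":0},{"translation":[0.6,0.4,0],"spin":0},{"translation":[0,0,0],"spin":0},{"translation":[0,0,0],"spin":0}]'
python3 - <<'E'
from h import *
go([.509,.194,.200],115)
s=optics.camera("scene")[:,:,::-1];t=optics.camera("top")[:,:,::-1]
a=cv2.resize(s[60:160,330:430],(400,400),interpolation=cv2.INTER_CUBIC)
b=cv2.resize(t[200:300,190:290],(400,400),interpolation=cv2.INTER_CUBIC)
cv2.imwrite("pics/g3.png",np.hstack([a,b]))
E
```

```text
time: 8.3
ee_pos: [0.5076, 0.1923, 0.1983]
eef_rot: [-0.69, -0.152, 0.692, -0.149]
ft_force: [-0.2, -0.1, -0.6]
width: 0.0256
t 8.3 pos [0.5076 0.1923 0.1983] F [-0.2418 -0.1286 -0.633 ] w 0.0256
tool x [-0.0033  0.0036 -1.    ] y [ 0.4157 -0.9095 -0.0047] yaw_y -65.43689264118869
shift cm [-0.1655 -0.0976 -0.1958] q7 -1.729370845346622
spin about tool x (down => minus world): -0.43689264118870597
```

View pics/g3.png

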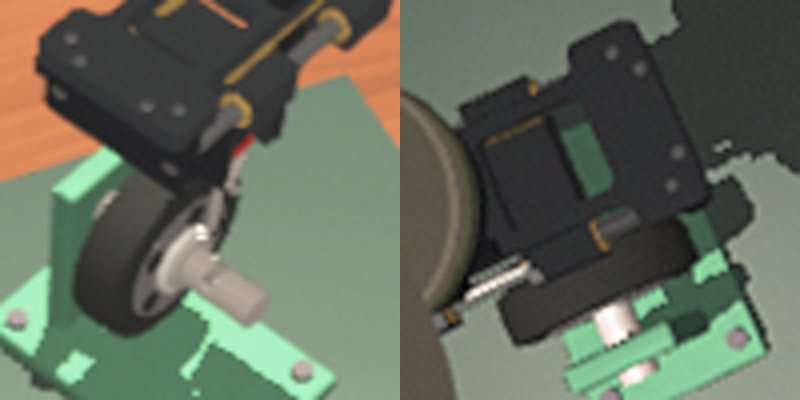

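Run:
```python
from h import *
s=optics.camera("scene")[:,:,::-1]
a=cv2.resize(s[85:145,360:420],(600,600),interpolation=cv2.INTER_CUBIC)
cv2.imwrite("pics/g4.png",a)
p=r.read_state()["ee_pos"]
for dz in(-.0382,-.0202,-.0742): print(proj("scene",p+[0,0,dz]),(proj("scene",p+[0,0,dz])-[360,85]+.5)*10)
```

```text
[386.6565 104.2606] [271.5648 197.606 ]
[387.7313  97.511 ] [282.3125 130.1097]
[384.6088 117.1203] [251.0879 326.2029]
```

View pics/g4.png

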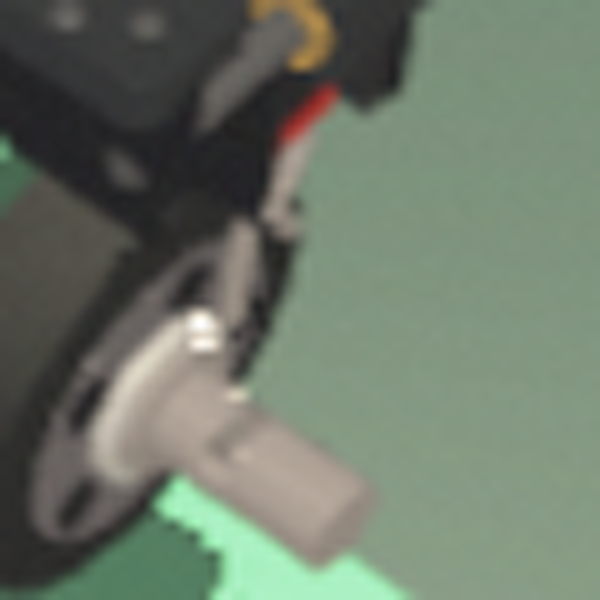

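Run:
```python
from h import *
c=np.array([.509,.194,.09]);a=np.radians(25);ex=np.array([np.cos(a),np.sin(a),0]);ey=np.array([-np.sin(a),np.cos(a),0]);ez=np.array([0,0,1])
C=lambda p:(proj("scene",p)-[360,85]+.5)*10
print("c",C(c),"ex/mm",C(c+ex*.01)/10-C(c)/10,"ey",C(c+ey*.01)/10-C(c)/10,"ez",C(c+ez*.01)/10-C(c)/10)
T=lambda p:proj("top",p)
print("top c",T(c),"ex",T(c+ex*.01)-T(c),"ey",T(c+ey*.01)-T(c),"ez",T(c+ez*.01)-T(c))
s=cv2.imread("pics/scene0.png");t=cv2.imread("pics/top0.png")
a=cv2.resize(s[105:145,365:405],(400,400),interpolation=cv2.INTER_CUBIC)
b=cv2.resize(t[235:275,212:252],(400,400),interpolation=cv2.INTER_CUBIC)
cv2.imwrite("pics/h5.png",cv2.resize(np.hstack([a,b]),(800,400)))
```

```text
c [243.1214 444.1837] ex/mm [4.0226 2.7715] ey [ 3.2647 -2.9809] ez [ 0.5327 -3.2868]
top c [231.8446 252.7903] ex [-2.0226 -4.5177] ey [-4.5208  2.206 ] ez [-1.2773 -0.0041]
```

View pics/h5.png

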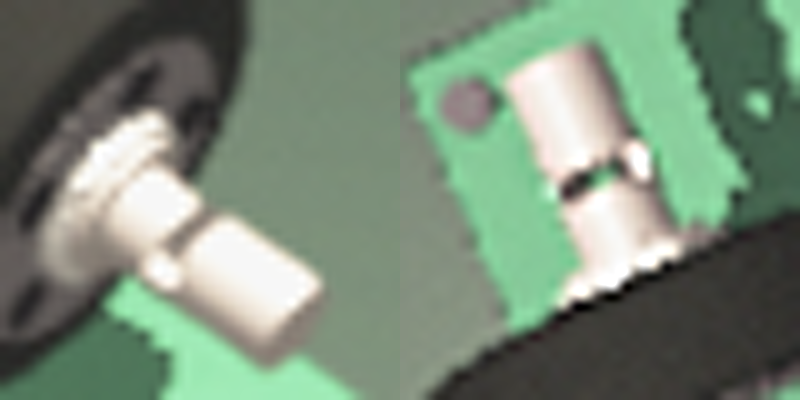

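Seen from the scene camera, the leg tip (about scene 382.7,116) sits roughly 9 mm short of the gap along the axle. I'll shift that way and look again.

```bash
python3 -m inch '[{"translation":[0.3,-0.1,-0.4],"spin":-0.4},{"translation":[0.3,0,-0.4],"spin":0},{"translation":[0.2,0,-0.1],"spin":0},{"translation":[0,0,0],"spin":0},{"translation":[0,0,0],"spin":0}]'
python3 - <<'E'
from h import *
go([.516,.197,.200],115)
s=optics.camera("scene")[:,:,::-1]
a=cv2.resize(s[85:145,360:420],(600,600),interpolation=cv2.INTER_CUBIC)
cv2.imwrite("pics/g5.png",a)
E
```

```text
time: 9.07
ee_pos: [0.516, 0.1981, 0.1902]
eef_rot: [-0.69, -0.155, 0.691, -0.152]
ft_force: [0.6, -0.0, -0.8]
width: 0.0257
t 9.07 pos [0.516  0.1981 0.1902] F [ 0.6372 -0.0222 -0.8304] w 0.0257
tool x [-0.0025  0.0039 -1.    ] y [ 0.4235 -0.9059 -0.0046] yaw_y -64.94682286959733
shift cm [-0.9809  0.0936  0.0418] q7 -1.7389405126623831
spin about tool x (down => minus world): 0.053177130402673356
```

View pics/g5.png

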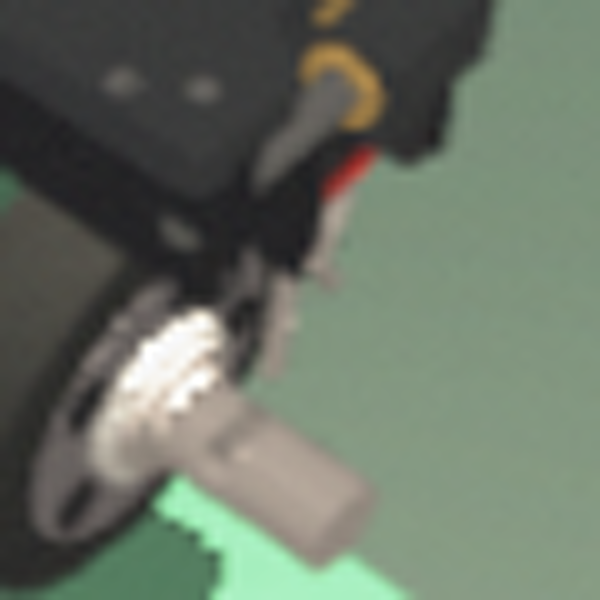

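```bash
python3 -m inch '[{"translation":[0.4,0,0.1],"spin":0},{"translation":[0.4,0,0.1],"spin":0},{"translation":[0.3,0,0],"spin":0},{"translation":[0,0,0],"spin":0},{"translation":[0,0,0],"spin":0}]'
python3 - <<'E'
from h import *
go([.516,.197,.200],115)
s=optics.camera("scene")[:,:,::-1];t=optics.camera("top")[:,:,::-1]
a=cv2.resize(s[95:145,360:410],(600,600),interpolation=cv2.INTER_CUBIC)
cv2.imwrite("pics/g6.png",a)
E
```

```text
time: 9.75
ee_pos: [0.5138, 0.197, 0.1784]
eef_rot: [-0.69, -0.155, 0.691, -0.152]
ft_force: [-0.4, 0.1, -1.2]
width: 0.0256
t 9.75 pos [0.5138 0.197  0.1784] F [-0.3785  0.0684 -1.2048] w 0.0256
tool x [-0.0025  0.0036 -1.    ] y [ 0.4233 -0.906  -0.0044] yaw_y -64.95554098423864
shift cm [-2.1594  0.0819 -0.1941] q7 -1.7435171742373006
spin about tool x (down => minus world): 0.04445901576139022
```

View pics/g6.png

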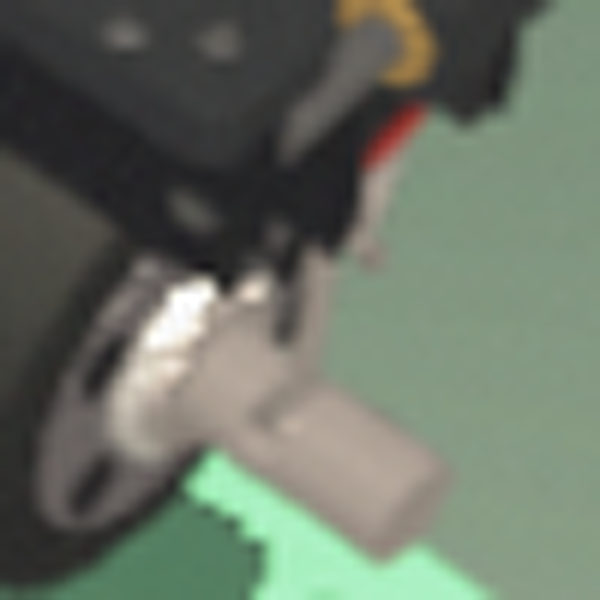

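The tip (about crop 310,375) lines up with the predicted hole mouth (311,383). I'll feel downward in small steps.

```bash
python3 -m inch '[{"translation":[0.15,0,0],"spin":0},{"translation":[0.15,0,0],"spin":0},{"translation":[0.1,0,0],"spin":0}]'; python3 -m inch '[{"translation":[0.1,0,0],"spin":0}]';python3 -m inch '[{"translation":[0.1,0,0],"spin":0}]'
```

```text
time: 10.22
ee_pos: [0.514, 0.197, 0.1744]
eef_rot: [-0.69, -0.155, 0.691, -0.152]
ft_force: [-0.8, -0.1, -0.5]
width: 0.0258
time: 10.35
ee_pos: [0.514, 0.197, 0.1733]
eef_rot: [-0.69, -0.155, 0.691, -0.152]
ft_force: [1.0, -0.5, -1.4]
width: 0.0256
time: 10.48
ee_pos: [0.5139, 0.1971, 0.1722]
eef_rot: [-0.69, -0.155, 0.691, -0.152]
ft_force: [0.2, 0.4, -0.4]
width: 0.0255
```

```bash
for i in 1; do python3 -m inch '[{"translation":[0.1,0,0],"spin":0}]'; done; python3 -m inch '[{"translation":[0.1,0,0],"spin":0}]'; python3 -m inch '[{"translation":[0.1,0,0],"spin":0}]'
```

```text
time: 10.6
ee_pos: [0.5138, 0.197, 0.1711]
eef_rot: [-0.69, -0.155, 0.691, -0.152]
ft_force: [-0.3, -0.7, -0.4]
width: 0.0256
time: 10.72
ee_pos: [0.5137, 0.197, 0.1699]
eef_rot: [-0.69, -0.155, 0.691, -0.152]
ft_force: [-0.8, -0.3, -0.6]
width: 0.0256
time: 10.85
ee_pos: [0.5137, 0.197, 0.1689]
eef_rot: [-0.69, -0.155, 0.691, -0.152]
ft_force: [-0.1, -0.8, -0.3]
width: 0.0254
```

```bash
python3 -m inch '[{"translation":[0.1,0,0],"spin":0},{"translation":[0.1,0,0],"spin":0}]'; python3 -m inch '[{"translation":[0.1,0,0],"spin":0},{"translation":[0.1,0,0],"spin":0}]';python3 -m inch '[{"translation":[0.1,0,0],"spin":0},{"translation":[0.1,0,0],"spin":0}]'
python3 - <<'E'
from h import *
go([.516,.197,.200],115)
s=optics.camera("scene")[:,:,::-1]
a=cv2.resize(s[95:145,360:410],(600,600),interpolation=cv2.INTER_CUBIC)
cv2.imwrite("pics/g7.png",a)
E
```

```text
time: 11.1
ee_pos: [0.5136, 0.1969, 0.1667]
eef_rot: [-0.69, -0.155, 0.691, -0.152]
ft_force: [0.1, 0.5, -0.4]
width: 0.0255
time: 11.35
ee_pos: [0.5136, 0.197, 0.1646]
eef_rot: [-0.69, -0.155, 0.691, -0.152]
ft_force: [0.7, 0.2, -0.6]
width: 0.0255
time: 11.6
ee_pos: [0.5136, 0.1969, 0.1624]
eef_rot: [-0.69, -0.155, 0.691, -0.152]
ft_force: [0.3, -0.9, -0.4]
width: 0.0258
t 11.6 pos [0.5136 0.1969 0.1624] F [ 0.334  -0.9239 -0.3991] w 0.0258
tool x [-0.003   0.0033 -1.    ] y [ 0.4232 -0.906  -0.0043] yaw_y -64.96131144538364
shift cm [-3.7634  0.0797 -0.2174] q7 -1.753290237215341
spin about tool x (down => minus world): 0.038688554616328474
```

View pics/g7.png

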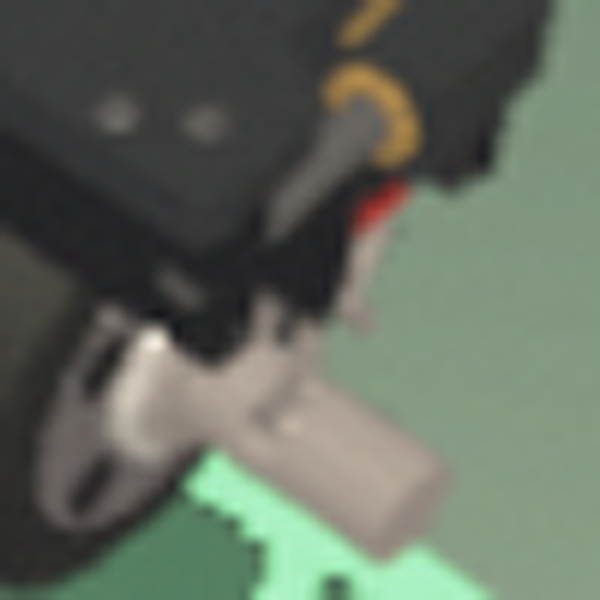

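```bash
python3 -m inch '[{"translation":[0.1,0,0],"spin":0},{"translation":[0.1,0,0],"spin":0},{"translation":[0.1,0,0],"spin":0}]'; python3 -m inch '[{"translation":[0.1,0,0],"spin":0},{"translation":[0.1,0,0],"spin":0}]';python3 -m inch '[{"translation":[0.1,0,0],"spin":0},{"translation":[0.1,0,0],"spin":0}]'
```

```text
time: 12.02
ee_pos: [0.5136, 0.1969, 0.1591]
eef_rot: [-0.689, -0.155, 0.691, -0.152]
ft_force: [0.2, -0.5, -0.2]
width: 0.0259
time: 12.28
ee_pos: [0.5135, 0.1969, 0.1569]
eef_rot: [-0.689, -0.155, 0.691, -0.152]
ft_force: [-1.7, 0.3, -0.6]
width: 0.0258
time: 12.52
ee_pos: [0.5135, 0.1969, 0.1548]
eef_rot: [-0.689, -0.155, 0.691, -0.152]
ft_force: [-1.0, -0.2, -0.1]
width: 0.0255
```

```bash
python3 -m inch '[{"translation":[0.1,0,0],"spin":0},{"translation":[0.1,0,0],"spin":0}]'; python3 -m inch '[{"translation":[0.1,0,0],"spin":0},{"translation":[0.1,0,0],"spin":0}]'
```

```text
time: 12.78
ee_pos: [0.5135, 0.1969, 0.1526]
eef_rot: [-0.689, -0.155, 0.691, -0.152]
ft_force: [-0.4, -0.2, -0.7]
width: 0.0257
time: 13.02
ee_pos: [0.5134, 0.1969, 0.1505]
eef_rot: [-0.689, -0.155, 0.691, -0.152]
ft_force: [-0.3, -0.8, -0.5]
width: 0.0254
```

```bash
for x in 1; do python3 -m inch '[{"translation":[0.1,0,0],"spin":0}]'; done; python3 -m inch '[{"translation":[0.1,0,0],"spin":0}]' | grep -E "pos|force"; python3 -m inch '[{"translation":[0.1,0,0],"spin":0}]'| grep -E "pos|force"; python3 -m inch '[{"translation":[0.1,0,0],"spin":0}]'| grep -E "pos|force"
```

```text
time: 13.15
ee_pos: [0.5134, 0.1969, 0.1494]
eef_rot: [-0.689, -0.155, 0.691, -0.152]
ft_force: [-0.7, 0.2, -1.2]
width: 0.0256
ee_pos: [0.5134, 0.1969, 0.1483]
ft_force: [-0.7, 0.0, -0.5]
ee_pos: [0.5134, 0.1969, 0.1472]
ft_force: [-1.4, 0.0, -1.2]
ee_pos: [0.5133, 0.1972, 0.1463]
ft_force: [-1.9, 0.8, 1.9]
```

```bash
python3 -m inch '[{"translation":[0.1,0,0],"spin":0}]' | grep -E "pos|force"; python3 -m inch '[{"translation":[0.1,0,0],"spin":0}]'| grep -E "pos|force"
python3 - <<'E'
from h import *
go([.5137,.197,.200],115)
s=optics.camera("scene")[:,:,::-1]
a=cv2.resize(s[95:145,360:410],(600,600),interpolation=cv2.INTER_CUBIC)
cv2.imwrite("pics/g8.png",a)
E
```

```text
ee_pos: [0.5133, 0.1973, 0.1454]
ft_force: [-2.3, -0.1, 3.1]
ee_pos: [0.5133, 0.1973, 0.1446]
ft_force: [-2.3, -1.8, 4.4]
t 13.78 pos [0.5133 0.1973 0.1446] F [-2.2527 -1.8255  4.4462] w 0.0256
tool x [-0.0032  0.0034 -1.    ] y [ 0.4235 -0.9059 -0.0045] yaw_y -64.94581657333663
shift cm [-5.5429  0.0176 -0.0125] q7 -1.7651379106427803
spin about tool x (down => minus world): 0.05418342666337139
```

View pics/g8.png

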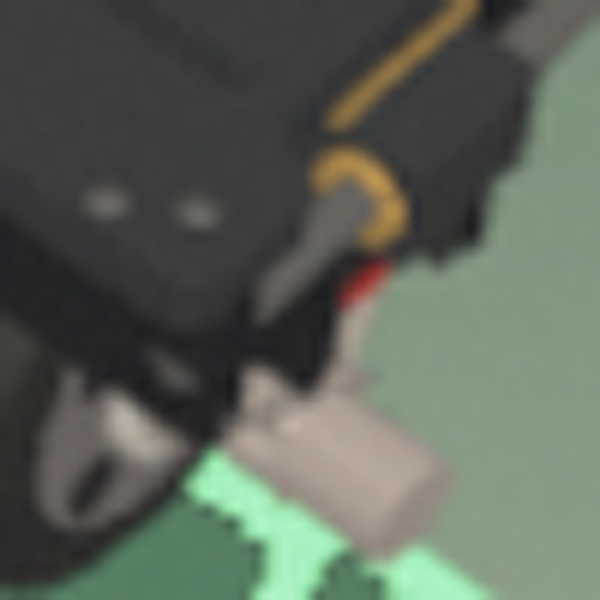

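```bash
python3 -m inch '[{"translation":[0.15,0,0.03],"spin":0}]' | grep -E "pos|force"; python3 -m inch '[{"translation":[0.15,0,0.03],"spin":0}]'| grep -E "pos|force"; python3 -m inch '[{"translation":[0.15,0,0],"spin":0}]'| grep -E "pos|force"
```

```text
ee_pos: [0.5132, 0.1973, 0.1433]
ft_force: [-0.7, -0.5, 4.3]
ee_pos: [0.5131, 0.1973, 0.1418]
ft_force: [-2.5, -0.1, 4.1]
ee_pos: [0.5132, 0.1973, 0.1403]
ft_force: [-1.7, -0.0, 4.3]
```

```bash
python3 -m inch '[{"translation":[0.15,0,0.03],"spin":0}]' | grep -E "pos|force"; python3 -m inch '[{"translation":[0.15,0,0],"spin":0}]'| grep -E "pos|force"; python3 -m inch '[{"translation":[0.15,0,0],"spin":0}]'| grep -E "pos|force"; python3 -m inch '[{"translation":[0.15,0,0],"spin":0}]'| grep -E "pos|force"
```

```text
ee_pos: [0.513, 0.1972, 0.1387]
ft_force: [-0.8, 0.4, 2.2]
ee_pos: [0.513, 0.1972, 0.137]
ft_force: [-1.3, 0.0, 1.7]
ee_pos: [0.513, 0.1972, 0.1353]
ft_force: [-1.7, -1.0, 0.2]
ee_pos: [0.5129, 0.1972, 0.1334]
ft_force: [-0.4, 1.2, 0.4]
```

The force peaked at about 4.4 N and fell off as the throat passed the axle. I'll keep going until it's home.

```bash
python3 -m inch '[{"translation":[0.15,0,0],"spin":0},{"translation":[0.15,0,0],"spin":0}]' | grep -E "pos|force"; python3 -m inch '[{"translation":[0.15,0,0],"spin":0},{"translation":[0.15,0,0],"spin":0}]'| grep -E "pos|force"; python3 -m inch '[{"translation":[0.1,0,0],"spin":0}]'| grep -E "pos|force"; python3 -m inch '[{"translation":[0.1,0,0],"spin":0}]'| grep -E "pos|force";  python3 -m inch '[{"translation":[0.1,0,0],"spin":0}]'| grep -E "pos|force"
```

```text
ee_pos: [0.5128, 0.1971, 0.1298]
ft_force: [0.4, 0.4, -1.0]
ee_pos: [0.5128, 0.197, 0.1265]
ft_force: [0.4, -0.6, -0.1]
ee_pos: [0.5128, 0.1969, 0.1253]
ft_force: [0.2, 0.4, -0.6]
ee_pos: [0.5128, 0.1968, 0.1243]
ft_force: [-0.0, -0.4, -1.6]
ee_pos: [0.5129, 0.1968, 0.1232]
ft_force: [-1.0, -0.3, -0.6]
```

```bash
python3 -m inch '[{"translation":[0.1,0,0],"spin":0}]'| grep -E "pos|force"; python3 -m inch '[{"translation":[0.1,0,0],"spin":0}]'| grep -E "pos|force";  python3 -m inch '[{"translation":[0.05,0,0],"spin":0},{"translation":[0,0,0],"spin":0}]'| grep -E "pos|force"
python3 - <<'E'
from h import *
s=optics.camera("scene")[:,:,::-1]
a=cv2.resize(s[95:155,355:415],(600,600),interpolation=cv2.INTER_CUBIC)
cv2.imwrite("pics/g9.png",a)
E
```

```text
ee_pos: [0.5129, 0.1968, 0.1221]
ft_force: [-0.2, 0.5, -0.4]
ee_pos: [0.5129, 0.1968, 0.1211]
ft_force: [0.4, -0.7, -1.1]
ee_pos: [0.5128, 0.1968, 0.1205]
ft_force: [-0.4, 0.2, -0.5]
```

View pics/g9.png

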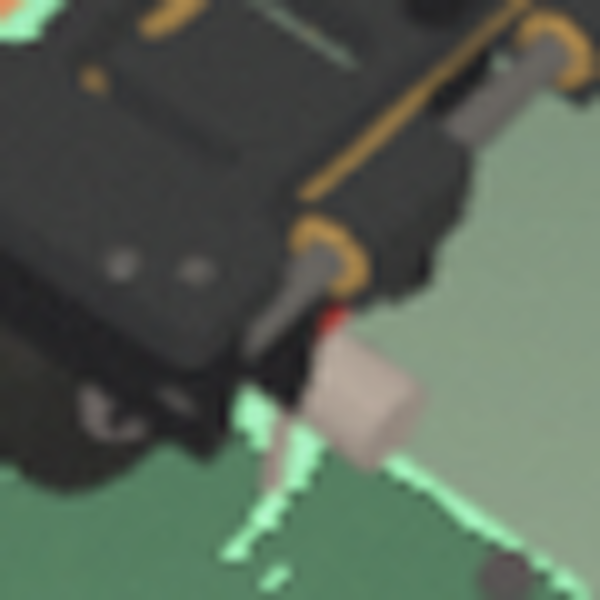

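```bash
python3 -m inch '[{"translation":[0.07,0,0],"spin":0}]'| grep -E "pos|force"; python3 -m inch '[{"translation":[0.07,0,0],"spin":0}]'| grep -E "pos|force";  python3 -m inch '[{"translation":[0.07,0,0],"spin":0}]'| grep -E "pos|force"
```

```text
ee_pos: [0.5129, 0.1968, 0.1199]
ft_force: [-1.7, -1.2, 3.6]
ee_pos: [0.513, 0.1969, 0.1198]
ft_force: [-3.4, -2.8, 9.8]
ee_pos: [0.513, 0.1969, 0.1198]
ft_force: [-4.9, -1.2, 9.0]
```

It's seated: about 9 N of firm contact with the underside at about 10 mm above the centre line. I'll ease off, open and withdraw.

```bash
python3 -m inch '[{"translation":[-0.04,0,0],"spin":0}]'| grep -E "pos|force"; python3 -m inch '[{"translation":[0,0,0],"spin":0},{"translation":[0,0,0],"spin":0},{"translation":[0,0,0],"spin":0},{"translation":[0,0,0],"spin":0},{"translation":[0,0,0],"spin":0}]' 0; python3 -m inch '[{"translation":[-0.5,0,0],"spin":0},{"translation":[-1,0,0],"spin":0},{"translation":[-2,0,0],"spin":0},{"translation":[-3,0,0],"spin":0},{"translation":[-3,0,0],"spin":0},{"translation":[0,0,-4],"spin":0},{"translation":[0,0,-4],"spin":0},{"translation":[0,-5,0],"spin":0},{"translation":[0,-5,0],"spin":0},{"translation":[0,0,0],"spin":0}]'
python3 - <<'E'
from h import *
s=optics.camera("scene")[:,:,::-1];t=optics.camera("top")[:,:,::-1]
cv2.imwrite("pics/e_s.png",s);cv2.imwrite("pics/e_t.png",t)
a=cv2.resize(s[85:155,345:415],(400,400),interpolation=cv2.INTER_CUBIC)
b=cv2.resize(t[225:275,205:255],(400,400),interpolation=cv2.INTER_CUBIC)
cv2.imwrite("pics/e.png",np.hstack([a,b]))
E
```

```text
ee_pos: [0.5129, 0.1968, 0.1203]
ft_force: [-0.6, 0.2, -1.0]
time: 17.25
ee_pos: [0.5132, 0.197, 0.1202]
eef_rot: [-0.69, -0.155, 0.691, -0.152]
ft_force: [0.6, 0.6, -0.2]
width: 0.0678
time: 18.5
ee_pos: [0.5462, 0.3244, 0.226]
eef_rot: [0.692, 0.154, -0.689, 0.15]
ft_force: [-0.2, -0.7, 0.2]
width: 0.0869
```

View pics/e.png

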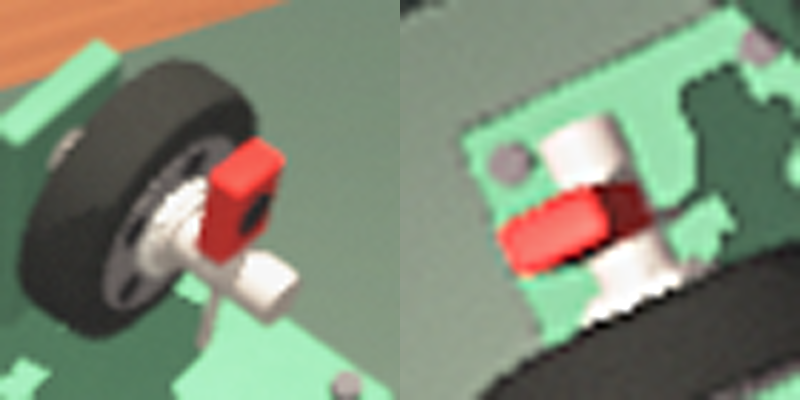

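View pics/e_s.png

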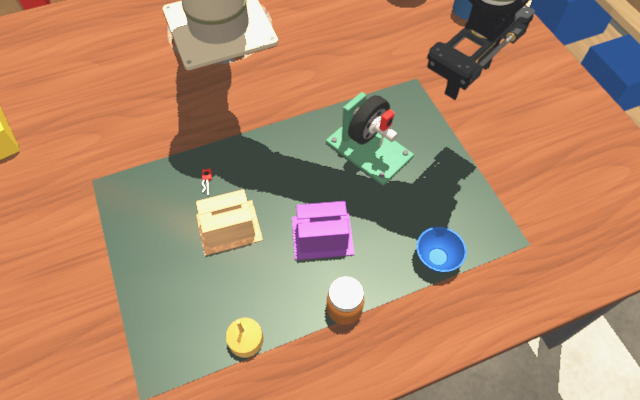

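Run:
```python
from h import *
print(tri((387.9,113.9),(223.9,253.5)), r.read_state()["time"])
import cv2
s0=cv2.imread("pics/scene0.png").astype(int);s1=cv2.imread("pics/e_s.png").astype(int)
for n,(x0,y0,x1,y1) in dict(jar=(322,272,370,328),bowl=(438,250,470,278),oiler=(222,315,268,362)).items(): print(n,np.abs(s0-s1)[y0:y1,x0:x1].mean())
```

```text
(array([0.5077, 0.1986, 0.1309]), np.float64(0.0002616974648777107)) 18.6
jar 4.2896825396825395
bowl 5.0305059523809526
oiler 5.306352143077397
```

```bash
python3 -c "
from bench import close_job
print(close_job())"
```

```text
the job is handed in; nothing more can be done
None
```

I took the large red-handled clip from the wooden rack and put its straight leg into the axle's cross hole. I then pushed it home and let go, backed the arm away, and handed the job in at about 18.6 s.

**Insertion:** The leg went in without any contact force. The push to get the throat over the axle peaked at about 4.4 N, slightly under the 5 to 20 N quoted. It then fell to nothing, and the clip stopped firmly at about 10 N. The gripper height at that point puts the handle's underside about 10 mm above the axle's centre line, which is touching the axle.

**Last checks:**
- **Clip:** The last pictures show it standing upright on the axle, square to it, with its leg out below.
- **Robot:** The gripper is open and clear of everything.
- **Bystanders:** The jar, bowl and oiler look where they were. This rests on comparing pictures, not on measuring their positions.

**What disagreed or could not be checked:**
- **Handle height:** Triangulating the top of the handle gave 131 mm, where 136 mm was expected. The cameras differed by about 4 to 6 mm on raised points throughout, so I trusted the contact height instead.
- **Bow angle:** I could not measure it directly; the only sign that it closed is the push force dropping to zero.

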